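Roll a new paper roll into the counter wrapping stand

ROBOT

A 6-joint arm with a two-finger parallel gripper is mounted at the origin on a cart in front of the work surface, level with it; the furniture and walls round the work are solid. World frame = base frame: x ahead of the robot, y to its left, z up, the work surface at z = 0. Lengths are in mm, angles in rad, forces in N, time in s.
With the tool pointing down it reaches from about 350 to 975 mm from the base axis. Payload 7.1 kg.
Tool frame: the origin (TCP) lies midway between the tips of the shut fingers; the grasp point (between the pads) lies ctrl.grip_point_offset behind it (ctrl.grip_point_offset is the distance from the TCP to the grasp point, in mm); z points along the fingers, y is the line along which they close (so a half turn about z gives the same grasp; the last joint's range is limited). The gripper opens to 88 mm and grips with 3 to 60 N. Pads are 20 mm wide; open, the fingers measure 115 mm over their backs; the gripper's body (75 mm by 178 mm) begins 61 mm behind the grasp point.
Start: joints at [1.321, 0.423, 1.63, -0, 1.089, -0.019], TCP at [142.941, 608.418, 222.675] pointing down, gripper open.
Joint ranges: [-3, 3], [-0.9, 2.11], [0.09, 2.58], [-1.31, 4.45], [0.11, 2.69], [-2.54, 2.54]. Speed limits (rad/s): [2.39, 2.39, 3.01, 3.14, 3.14, 3.14].

INTERFACE

Orientations are given as a rotation vector (axis times angle).
In Python, from workcell import ctrl gives the robot as it stands.
- The arm moves only by the tool apply_moves, never from a script. Its argument "targets" is a list of rows, each an object of numbers: "tx", "ty", "tz": the shift along the world's x, y, z in m; "spin": the turn about the world's z in degrees. In form: [{"tx": .., "ty": .., "tz": .., "spin": ..}, ...]. A call has exactly 8 rows; each row is the pose to reach, as a shift and turn from the pose commanded when the call began; what a row does not reach only later rows make up. A row lasts 1/10 s, in which the tool goes at most 50 mm and 8.59 degrees, less where a joint would pass 70% of its speed; a pose out of reach is approached as far as the arm can. A call with a gripper value outside its range is refused whole. "gripper" is the closure, from -1 (fully open) to 1 (shut), set as the call begins (left out, the last holds). The fingers move at their own pace and stop on an object; the grip force is fixed at half the most. Time passes only in rows, so rows that repeat a pose let the fingers close, or fill a call up. It gives the time, the measured TCP pose, the force, the opening and the grip force at its end, in the units of the state.
- ctrl.get_obs(): the state, without advancing time (a new reading comes with each control period).
- ctrl.get_image(name): name is "scene" or "top" or "wrist"; returns the picture (420x560x3 uint8, red, green, blue); there is no depth.
- ctrl.get_calibration(name): a dict with "fov_y" (degrees; the focal length in pixels is half the picture's height over the tangent of half this angle, whatever the lens; pixels are square), "cx", "cy" (the principal point, pixels), "rvec" (rotation vector, rad) and "tvec" (3), from world to camera coordinates, as OpenCV has them. Camera axes: x right, y down, z forward; pixel columns grow to the right and rows downward; lengths in mm; the calibration is good to about 2 mm. A picture is of the moment at which its call begins: read the wrist's pose just before it. get_calibration takes no time and is no camera call; for the wrist camera it gives the pose at the moment of the call.
- ctrl.close_job(): hands the job in; it is judged then, once.
Trained networks look in the newest picture that a camera, given by its name, has taken for a name from the list of things; names that differ only in an ending like _2 or _b are one class to them, and where a whole thing is asked for, a point or a joint stands for the part that bears it (a point fixed in the world has none). Each returns a list of dicts, best first, with "score" (0 to 1); they miss things now and then, are a little off and sometimes report something else, mostly with a low value. They report only what shows in the picture. A call takes as long as a camera call. They do not tell look-alikes from the thing itself.
- ctrl.outline_of(name, camera): "pixels" (420x560 bool, what is visible of it) and "box" ([left, top, right, bottom] in pixels, round what is visible of it).
- ctrl.pinpoint(name, camera): "uv" ([column, row] in pixels: a listed point, or the origin of a listed thing).
The state is a dict: "t": time; "qpos": joint angles; "qvel": joint speeds; "joint_torque": joint torques, N m; "ee_pos": TCP position; "orientation": TCP orientation; "ft_force": force on the tool from outside, world axes, zero at the start; "moment": the same for the moment, N m; "width": finger opening in mm; "grasp_force": force on a finger pad.
Only numpy, scipy, OpenCV 4.12 (cv2) and the standard library are available. Lean on these libraries where they do the work, as an engineer would, in place of code of your own. Each camera call takes 0.05 s, during which the arm holds its last target. There are 200 camera calls.

TASK

The wrapping-paper stand on the bakery counter is empty and a new roll of paper lies beside it. Nothing is to be picked up: push the roll by its side with the fingertips so that it rolls along the counter, up the stand's ramp and down into the V of the trough (nudge its end first where it is out of line with the opening between the cheeks), then tip the raised tear bar over so that it comes down and rests on the roll. Leave the price card on the counter, the bell and the tongs where they are.

Things in the scene. Friction and masses are not known exactly. Their poses are not given: they have to be found in the camera images.
- paper_roll: new roll of brown kraft wrapping paper, hard and rigid, white band with a red seal round its middle; 60 mm diameter, 160 mm long, 0.28 to 0.56 kg, lying loose on the counter. Origin: its centre, on its axis. Its y axis runs along the roll; x and z turn with it as it rolls. Smooth paper, friction about 0.4; let go after a gentle push it soon stops
- stand: wrapping-paper stand screwed to the counter: bent bright steel trough between two black side cheeks, 216 mm over all along y. Origin: on the counter under the bottom of the V; x points the way the roll goes in (ramp at -x, tear-bar hinge at +x), y along the V, z up. At the back, x = 43 to 69 mm, the cheeks rise to 73 mm to carry the hinge
- crest (a point): middle of the crest between ramp and V, axes as the stand's. Upper face of the steel in the stand's frame (x, height in mm): ramp from (-80, 1) up to the crest at (-21, 17), down to the bottom of the V at (0, 5), up to (30, 22), steeply on to the back edge at (41, 43). A roll pushed above its own middle height wedges on the ramp
- mouth (a point): middle of the mouth, on the counter at the stand's x = -80 mm. The cheeks, 32 mm high, stand 172 mm apart inside (6 mm of play at each end of the roll); from x = -42 to -80 mm they flare out to a mouth 196 mm wide
- seat (a point): where the centre of the roll is when it lies in the V: in the stand's frame x = 0, y = 0, 39 mm above the counter. Axes as the stand's
- tear_bar (a joint): angle of the hinged tear bar (rad), axis along the stand's y at x = 56, height 60 mm: 0 with its arms level towards -x, 1.57 upright, 1.95 leaning back on its stop. It starts leaning back at 1.68 to 1.95, held by light friction; pushed past upright to below about 1.0 it falls by its own weight (0.12 kg). On a seated roll it rests at about 0.21
- bar_mid (a point): middle of the tear bar's blade, a flat steel strip 188 mm long along the stand's y, 18 mm wide, 3 mm thick, with fine teeth on its outer edge; this point turns 53 mm from the hinge axis. With the bar up the strip stands on edge, its middle about 112 mm above the counter, with free room behind it (+x)
- card: price card in a wooden foot, 28 x 58 x 82 mm, standing on the counter; origin under its centre. Leave alone
- bell: counter bell, 76 mm across, 56 mm high; origin under its centre. Leave alone
- tongs: steel bread tongs, 212 mm long, 58 mm wide, 25 mm high, lying flat on the raised back tier, 55 mm higher than the counter; origin under the middle. Leave alone
Mind the look-alikes: they are no part of the job. There is more than one size of the paper_roll; the job needs the larger.

How it is judged:
By the outcome, as a careful person would: the job done as asked, in the order asked, and still so for the second after the job is handed in, with the robot touching nothing.
It also fails if it takes over 70 s, if anything falls off the work surface, if the arm or the gripper's body presses on something with over 40 N, if the wrist force passes 120 N, or if a joint passes its speed limit or range.

## Working session

There is one attempt and no reset: what is moved stays moved. The work goes in short steps, Python scripts to look and compute and a tool call to move; the robot and the scene stay as the last step left them, time stands still between calls to the robot, and variables do not carry over. Pictures are saved under pics/ and viewed, at most 13 in all, crops included, and the job is handed in when it is done.

Besides the shell and the picture viewer there is one more tool, called after ">>>" as name(argument=value, ...), one argument or row to a line, values as JSON. apply_moves: Moves the arm, as the interface text tells. Its arguments: {"type":"object","properties":{"targets":{"type":"array"},"gripper":{"type":"number"}},"required":["targets"]}

```bash
mkdir -p pics; cat > h.py <<'E'
import numpy as np, cv2
from workcell import ctrl
def cal(n):
    c=ctrl.get_calibration(n); f=210/np.tan(np.radians(c["fov_y"])/2)
    K=np.array([[f,0,c["cx"]],[0,f,c["cy"]],[0,0,1.]]); R=cv2.Rodrigues(np.array(c["rvec"],float))[0]; return K,R,np.array(c["tvec"],float)
def ray(n,uv,z):
    K,R,t=cal(n); d=R.T@np.linalg.solve(K,[uv[0],uv[1],1]); o=-R.T@t
    return o+d*(z-o[2])/d[2]
def proj(n,p):
    K,R,t=cal(n); q=K@(R@np.array(p,float)+t); return q[:2]/q[2]
def save(n,im,box=None,s=1):
    if box: im=im[box[1]:box[3],box[0]:box[2]]
    cv2.imwrite("pics/"+n+".png",cv2.resize(im[:,:,::-1],None,fx=s,fy=s,interpolation=cv2.INTER_CUBIC))
E
python3 - <<'E'
from h import *
a=ctrl.get_image("top");b=ctrl.get_image("scene")
save("top1",a,s=1.4);save("scene1",b,s=1.4)
Z=dict(paper_roll=30,stand=0,crest=17,mouth=0,seat=39,bar_mid=112,card=0,bell=0,tongs=55)
for c in("top","scene"):
  for n,z in Z.items():
    for r in ctrl.pinpoint(n,c)[:3]: print(c,n,np.round(r["uv"]),round(r["score"],2),np.round(ray(c,r["uv"],z)))
o=ctrl.get_obs();print(o["t"],o["orientation"],o["width"],ctrl.grip_point_offset)
E
```

```text
top paper_roll [247. 231.] 0.79 [558.  58.  30.]
top paper_roll [305. 255.] 0.61 [496. -83.  30.]
top paper_roll [379. 211.] 0.41 [ 602. -267.   30.]
top stand [163. 231.] 0.81 [560. 273.   0.]
top crest [172. 236.] 0.84 [547. 247.  17.]
top mouth [197. 239.] 0.87 [540. 186.   0.]
top mouth [159. 229.] 0.68 [567. 282.   0.]
top seat [157. 232.] 0.79 [559. 277.  39.]
top bar_mid [121. 228.] 0.78 [569. 342. 112.]
top bar_mid [379. 269.] 0.33 [ 466. -244.  112.]
top card [377. 269.] 0.63 [ 456. -264.    0.]
top bell [378. 217.] 0.81 [ 586. -270.    0.]
top tongs [243. 130.] 0.61 [802.  64.  55.]
scene paper_roll [251. 278.] 0.67 [494. -97.  30.]
scene paper_roll [236. 218.] 0.63 [553.  69.  30.]
scene stand [203. 178.] 0.6 [559. 260.   0.]
scene crest [199. 162.] 0.75 [573. 302.  17.]
scene crest [213. 196.] 0.64 [546. 173.  17.]
scene crest [202. 178.] 0.58 [552. 245.  17.]
scene mouth [334. 325.] 0.51 [ 589. -274.    0.]
scene mouth [201. 164.] 0.36 [580. 309.   0.]
scene seat [197. 160.] 0.55 [563. 292.  39.]
scene bar_mid [184. 129.] 0.76 [559. 339. 112.]
scene card [276. 355.] 0.8 [ 452. -266.    0.]
scene bell [331. 328.] 0.94 [ 580. -277.    0.]
scene tongs [321. 173.] 0.72 [796.  65.  55.]
scene tongs [335. 326.] 0.4 [ 566. -299.   55.]
1.0 [3.61650070e-01 3.12068126e+00 9.27907910e-05] 87.88254965837228 18.700000000000003
```

View pics/top1.png

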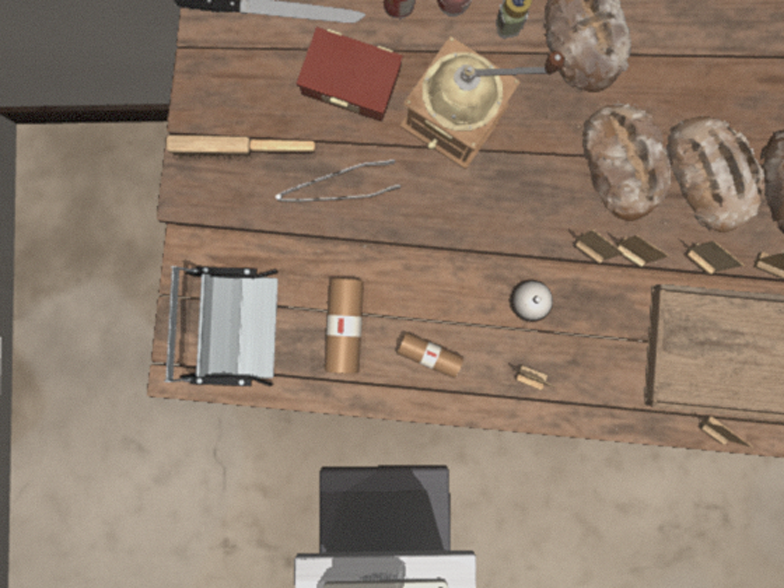

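View pics/scene1.png

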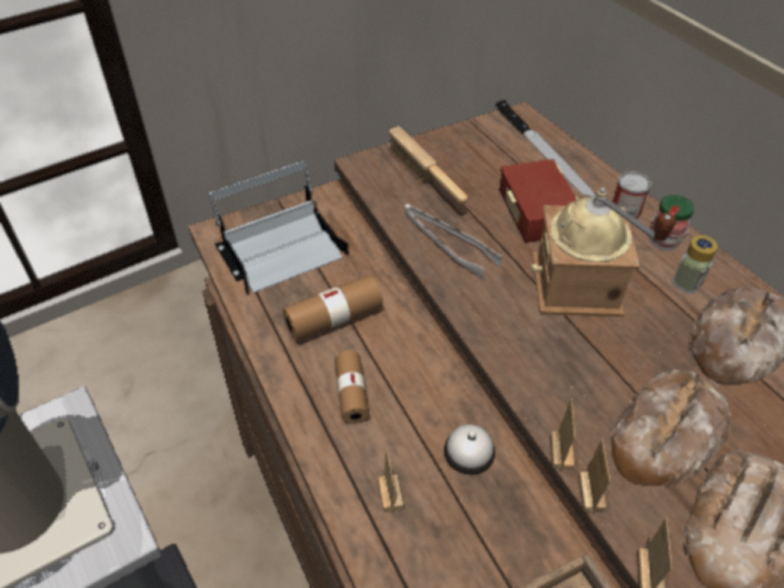

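Candidates for paper_roll in the top picture (original px): the large roll at (247,231) and a small look-alike at (305,255). I choose the larger, which lies in front of the ramp. The stand is at (163,231) with its +x roughly along world +y, the card at (377,269), the bell at (378,217) and the tongs at (243,130).

```bash
python3 - <<'E'
from h import *
a=ctrl.get_image("top");save("crop1",a,(105,180,345,280),3.2)
for n,z in(("paper_roll",30),("stand",20)):
  for r in ctrl.outline_of(n,"top")[:2]:
    m=r["pixels"].astype(np.uint8);ys,xs=np.nonzero(m)
    P=np.array([ray("top",(x,y),z)[:2] for x,y in zip(xs,ys)],np.float32)
    (c,s,ang)=cv2.minAreaRect(P);print(n,round(r["score"],2),np.round(c),np.round(s),round(ang,1))
E
```

```text
paper_roll 0.75 [554.  63.] [ 60. 165.] 86.2
paper_roll 0.65 [499. -87.] [113.  44.] 65.9Traceback (most recent call last):
  File "<stdin>", line 6, in <module>
  File "h.py", line 7, in ray
    K,R,t=cal(n); d=R.T@np.linalg.solve(K,[uv[0],uv[1],1]); o=-R.T@t
          ~~~^^^
  File "h.py", line 4, in cal
    c=ctrl.get_calibration(n); f=210/np.tan(np.radians(c["fov_y"])/2)
ValueError: time passes only in moves, steps and waits
```

View pics/crop1.png

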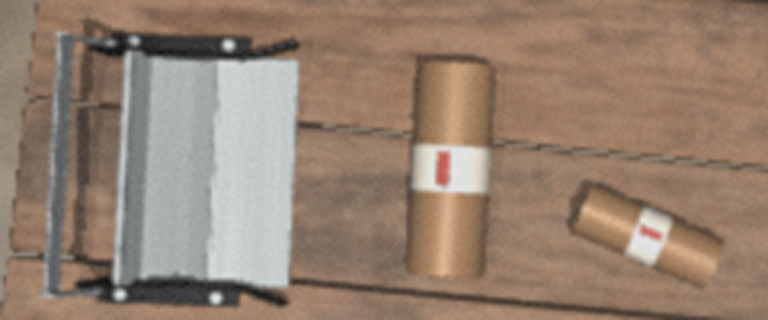

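>>> apply_moves(
  targets=[
    {"tx":0.05,"ty":-0.01,"tz":0.02,"spin":-8},
    {"tx":0.09,"ty":-0.04,"tz":0.04,"spin":-16},
    {"tx":0.13,"ty":-0.07,"tz":0.06,"spin":-24},
    {"tx":0.17,"ty":-0.1,"tz":0.08,"spin":-32},
    {"tx":0.21,"ty":-0.13,"tz":0.1,"spin":-40},
    {"tx":0.25,"ty":-0.16,"tz":0.12,"spin":-48},
    {"tx":0.29,"ty":-0.19,"tz":0.13,"spin":-56},
    {"tx":0.32,"ty":-0.22,"tz":0.13,"spin":-64},
  ],
)

```text
t: 1.95
ee_pos: [453.0, 398.5, 353.1]
orientation: [1.967, 2.449, 0.005]
ft_force: [0.1, 0.2, 0.7]
width: 87.7
grasp_force: 0.0
```

The crop confirms it: the large roll measures about 60x165 mm at (554,63). Its axis and the stand's both tilt a few degrees from world x. Next I take a wrist look from above.

>>> apply_moves(
  targets=[
    {"tx":0.03,"ty":-0.04,"tz":0.01,"spin":-8},
    {"tx":0.05,"ty":-0.08,"tz":0.02,"spin":-15},
    {"tx":0.07,"ty":-0.12,"tz":0.03,"spin":-15},
    {"tx":0.09,"ty":-0.16,"tz":0.04,"spin":-15},
    {"tx":0.1,"ty":-0.2,"tz":0.05,"spin":-15},
    {"tx":0.1,"ty":-0.23,"tz":0.06,"spin":-15},
    {"tx":0.1,"ty":-0.23,"tz":0.06,"spin":-15},
    {"tx":0.1,"ty":-0.23,"tz":0.06,"spin":-15},
  ],
)

```text
t: 2.75
ee_pos: [551.1, 168.9, 411.3]
orientation: [-2.266, -2.176, -0.001]
ft_force: [0.3, 0.9, 0.9]
width: 87.9
grasp_force: 0.0
```

```bash
cat >> h.py <<'E'
import functools; cal=functools.lru_cache(None)(cal)
def toworld(n,uv,z):
    K,R,t=cal(n); uv=np.atleast_2d(uv); d=np.linalg.solve(K,np.c_[uv,np.ones(len(uv))].T).T@R; o=-R.T@t
    return o+d*((z-o[2])/d[:,2])[:,None]
E
python3 - <<'E'
from h import *
w="wrist"; cal(w); im=ctrl.get_image(w); save("w1",im,s=1.4)
K,R,t=cal(w);print("cam",np.round(-R.T@t))
Z=dict(paper_roll=30,stand=0,crest=17,mouth=0,seat=39,bar_mid=112)
for n,z in Z.items():
    for r in ctrl.pinpoint(n,w)[:2]: print(n,np.round(r["uv"]),round(r["score"],2),np.round(ray(w,r["uv"],z)))
for n,z in(("paper_roll",30),("stand",20)):
  for r in ctrl.outline_of(n,w)[:2]:
    ys,xs=np.nonzero(r["pixels"]); P=toworld(w,np.c_[xs,ys],z)[:,:2].astype(np.float32)
    c,s,a=cv2.minAreaRect(P);print(n,round(r["score"],2),r["box"],np.round(c),np.round(s),round(a,1))
E
```

```text
cam [554. 238. 574.]
paper_roll [259. 293.] 0.85 [496. -76.  30.]
paper_roll [286. 220.] 0.83 [553.  66.  30.]
stand [282. 104.] 0.82 [554. 266.   0.]
stand [248. 365.] 0.38 [ 461. -264.    0.]
crest [287. 114.] 0.97 [562. 248.  17.]
mouth [282. 151.] 0.76 [551. 186.   0.]
seat [284. 102.] 0.72 [558. 267.  39.]
bar_mid [287.  43.] 0.94 [564. 337. 112.]
paper_roll 0.71 [247.6, 266.2, 284.2, 293.7] [515. -55.] [68. 41.] 64.3
paper_roll 0.69 [241.5, 205.4, 336.7, 241.8] [556.  64.] [ 65. 167.] 86.1
stand 0.98 [213.0, 38.3, 356.9, 151.5] [559. 277.] [176. 227.] 86.6
```

View pics/w1.png

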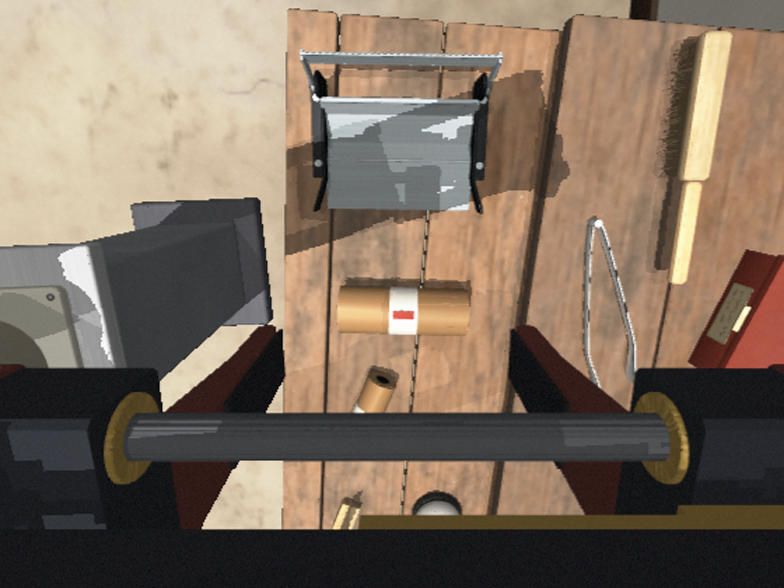

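The picture (1.4x) shows the ramp's front edge from (329,209) to (470,210), the back edge from (318,99) to (480,102) and the blade from (303,55) to (502,60). The large roll lies at (403,311) and the small one at (376,390), partly behind the gripper.

```bash
python3 - <<'E'
from h import *
w="wrist"
def L(n,a,b,z):
    p=toworld(w,np.array([a,b])/1.4,z);d=p[1]-p[0];print(n,np.round(p.mean(0)),round(np.hypot(*d[:2])),"ang",round(np.degrees(np.arctan2(d[1],d[0])),2))
L("rampedge",(329,209),(470,210),1);L("back",(318,99),(480,102),43);L("blade",(303,55),(502,60),118)
L("flaretips",(318,212),(480,213),32);L("screws",(318,163),(479,165),32)
L("roll back side",(345,334),(464,335),30);L("roll front",(346,288),(466,290),40)
E
```

```text
rampedge [556. 189.   1.] 179 ang -2.57
back [560. 312.  43.] 179 ang -3.15
blade [564. 339. 118.] 185 ang -3.47
flaretips [556. 188.  32.] 195 ang -2.51
screws [557. 244.  32.] 188 ang -2.85
roll back side [557.  31.  30.] 154 ang -2.68
roll front [561.  95.  40.] 148 ang -3.16
```

>>> apply_moves(
  targets=[
    {"tx":0.02,"ty":-0.02,"tz":-0.035},
    {"tx":0.04,"ty":-0.04,"tz":-0.07},
    {"tx":0.06,"ty":-0.06,"tz":-0.105},
    {"tx":0.08,"ty":-0.08,"tz":-0.14},
    {"tx":0.1,"ty":-0.1,"tz":-0.175},
    {"tx":0.12,"ty":-0.109,"tz":-0.21},
    {"tx":0.12,"ty":-0.109,"tz":-0.25},
    {"tx":0.12,"ty":-0.109,"tz":-0.28},
  ],
  gripper=1,
)

```text
validation failed for argument at $.ta...
```

>>> apply_moves(
  targets=[
    {"tx":0,"ty":0,"tz":-0.03},
    {"tx":0,"ty":0,"tz":-0.06},
    {"tx":0,"ty":0,"tz":-0.09},
    {"tx":0,"ty":0,"tz":-0.105},
    {"tx":-0.005,"ty":0,"tz":-0.106},
    {"tx":-0.01,"ty":0,"tz":-0.106},
    {"tx":-0.014,"ty":0,"tz":-0.106},
    {"tx":-0.018,"ty":0,"tz":-0.106},
  ],
)

```text
validation failed for argument at $.ta...
```

>>> apply_moves(
  targets=[
    {"tx":0.02,"ty":-0.02,"tz":-0.035,"spin":0},
    {"tx":0.04,"ty":-0.04,"tz":-0.07,"spin":0},
    {"tx":0.06,"ty":-0.06,"tz":-0.105,"spin":0},
    {"tx":0.08,"ty":-0.08,"tz":-0.14,"spin":0},
    {"tx":0.1,"ty":-0.1,"tz":-0.175,"spin":0},
    {"tx":0.12,"ty":-0.109,"tz":-0.21,"spin":0},
    {"tx":0.12,"ty":-0.109,"tz":-0.25,"spin":0},
    {"tx":0.12,"ty":-0.109,"tz":-0.28,"spin":0},
  ],
  gripper=1,
)

```text
t: 4.0
ee_pos: [670.5, 59.7, 128.2]
orientation: [-2.264, -2.176, 0.003]
ft_force: [-0.6, 0.1, 0.3]
width: 27.5
grasp_force: 0.0
```

>>> apply_moves(
  targets=[
    {"tx":0,"ty":0,"tz":-0.03,"spin":0},
    {"tx":0,"ty":0,"tz":-0.06,"spin":0},
    {"tx":0,"ty":0,"tz":-0.09,"spin":0},
    {"tx":0,"ty":0,"tz":-0.104,"spin":0},
    {"tx":-0.005,"ty":0,"tz":-0.104,"spin":0},
    {"tx":-0.01,"ty":0,"tz":-0.104,"spin":0},
    {"tx":-0.014,"ty":0,"tz":-0.104,"spin":0},
    {"tx":-0.018,"ty":0,"tz":-0.104,"spin":0},
  ],
)

```text
t: 4.8
ee_pos: [653.6, 60.3, 28.8]
orientation: [2.263, 2.177, 0.003]
ft_force: [0.3, -0.1, 0.6]
width: 0.7
grasp_force: 0.0
```

>>> apply_moves(
  targets=[
    {"tx":-0.002,"ty":0,"tz":0,"spin":0},
    {"tx":-0.004,"ty":0,"tz":0,"spin":0},
    {"tx":-0.006,"ty":0,"tz":0,"spin":0},
    {"tx":-0.007,"ty":0,"tz":0,"spin":0},
    {"tx":-0.008,"ty":0,"tz":0,"spin":0},
    {"tx":-0.009,"ty":0,"tz":0,"spin":0},
    {"tx":-0.009,"ty":0,"tz":0,"spin":0},
    {"tx":-0.009,"ty":0,"tz":0,"spin":0},
  ],
)

```text
t: 5.6
ee_pos: [644.5, 60.2, 27.3]
orientation: [2.264, 2.177, 0.001]
ft_force: [2.1, -0.4, -0.1]
width: 0.5
grasp_force: 1.3
```

>>> apply_moves(
  targets=[
    {"tx":0.01,"ty":0,"tz":0,"spin":0},
    {"tx":0.02,"ty":0,"tz":0.03,"spin":0},
    {"tx":0.0,"ty":0.0,"tz":0.07,"spin":0},
    {"tx":-0.03,"ty":0.0,"tz":0.11,"spin":0},
    {"tx":-0.06,"ty":-0.02,"tz":0.15,"spin":0},
    {"tx":-0.09,"ty":-0.04,"tz":0.19,"spin":0},
    {"tx":-0.09,"ty":-0.06,"tz":0.22,"spin":0},
    {"tx":-0.09,"ty":-0.06,"tz":0.22,"spin":0},
  ],
  gripper=-1,
)

```text
t: 6.4
ee_pos: [556.1, -1.7, 252.5]
orientation: [2.262, 2.172, 0.008]
ft_force: [0.5, -0.8, -0.9]
width: 61.3
grasp_force: 0.0
```

```bash
python3 - <<'E'
from h import *
w="wrist"; cal(w); im=ctrl.get_image(w); save("w2",im,s=1.4)
for n,z in dict(paper_roll=30,crest=17,mouth=0,seat=39).items():
    for r in ctrl.pinpoint(n,w)[:2]: print(n,np.round(r["uv"]),round(r["score"],2),np.round(ray(w,r["uv"],z)))
for r in ctrl.outline_of("paper_roll",w)[:2]:
    ys,xs=np.nonzero(r["pixels"]); P=toworld(w,np.c_[xs,ys],30)[:,:2].astype(np.float32)
    c,s,a=cv2.minAreaRect(P);print(round(r["score"],2),r["box"],np.round(c),np.round(s),round(a,1))
import pickle;pickle.dump(cal(w),open("w2.pkl","wb"))
E
```

```text
paper_roll [240. 244.] 0.96 [500. -83.  30.]
paper_roll [270.  11.] 0.65 [551. 181.  30.]
mouth [273.  13.] 0.95 [554. 188.   0.]
0.78 [219.0, 198.2, 274.3, 288.3] [501. -86.] [125.  41.] 66.2
0.6 [201.5, 96.7, 353.2, 149.7] [555.  64.] [ 61. 173.] 85.7
```

View pics/w2.png

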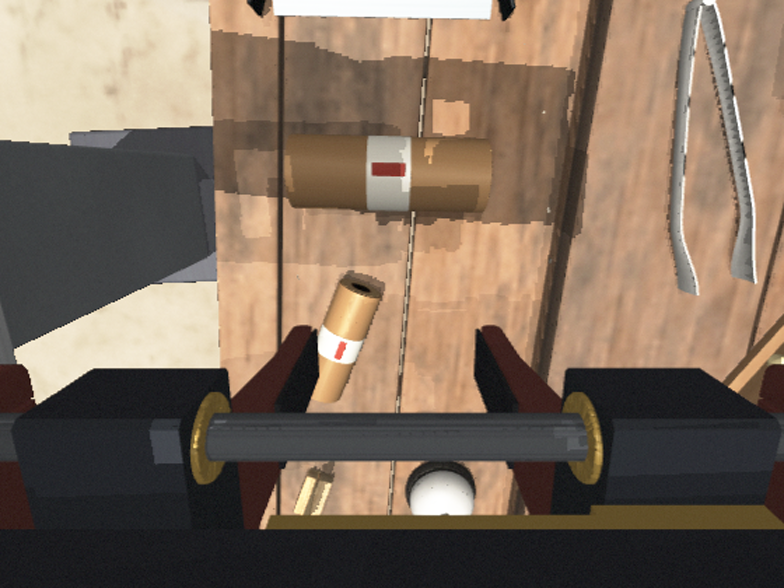

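The roll ends now show at (283,172) and (491,175), and the ramp edge runs from (275,14) to (492,18) in 1.4x px. I convert these.

```bash
python3 - <<'E'
from h import *
import pickle;C=pickle.load(open("w2.pkl","rb"))
import h; h.cal=lambda n:C
def L(n,a,b,z):
    p=toworld("w",np.array([a,b])/1.4,z);d=p[1]-p[0];print(n,np.round(p,1).tolist(),np.round(p.mean(0),1),round(np.hypot(*d[:2])),"ang",round(np.degrees(np.arctan2(d[1],d[0])),2))
L("rampedge",(275,14),(492,18),1)
L("roll ends",(283,171),(492,174),32)
L("roll near side",(295,210),(480,213),30);L("roll far",(295,136),(480,138),38)
L("band mid top",(389,137),(387,212),45)
L("flaretip",(262,15),(506,19),32)
E
```

```text
rampedge [[466.7, 194.5, 1.0], [645.7, 184.8, 1.0]] [556.2 189.7   1. ] 179 ang -3.11
roll ends [[467.4, 69.3, 32.0], [640.7, 59.8, 32.0]] [554.1  64.6  32. ] 174 ang -3.11
roll near side [[473.8, 36.8, 30.0], [631.4, 27.8, 30.0]] [552.6  32.3  30. ] 158 ang -3.28
roll far [[481.3, 95.9, 38.0], [629.4, 88.4, 38.0]] [555.3  92.1  38. ] 148 ang -2.87
band mid top [[556.4, 91.6, 45.0], [552.1, 33.3, 45.0]] [554.3  62.5  45. ] 58 ang -94.14
flaretip [[463.5, 184.7, 32.0], [649.8, 174.9, 32.0]] [556.7 179.8  32. ] 187 ang -3.0
```

>>> apply_moves(
  targets=[
    {"tx":0.03,"ty":0.02,"tz":-0.02,"spin":0},
    {"tx":0.06,"ty":0.04,"tz":-0.04,"spin":0},
    {"tx":0.09,"ty":0.06,"tz":-0.06,"spin":0},
    {"tx":0.115,"ty":0.06,"tz":-0.09,"spin":0},
    {"tx":0.115,"ty":0.06,"tz":-0.13,"spin":0},
    {"tx":0.115,"ty":0.06,"tz":-0.17,"spin":0},
    {"tx":0.115,"ty":0.06,"tz":-0.2,"spin":0},
    {"tx":0.115,"ty":0.06,"tz":-0.22,"spin":0},
  ],
  gripper=1,
)

```text
t: 7.5
ee_pos: [666.4, 60.7, 22.3]
orientation: [-2.26, -2.176, 0.008]
ft_force: [-0.2, -0.5, 0.4]
width: 27.2
grasp_force: 0.0
```

>>> apply_moves(
  targets=[
    {"tx":-0.008,"ty":0,"tz":0,"spin":0},
    {"tx":-0.016,"ty":0,"tz":0,"spin":0},
    {"tx":-0.022,"ty":0,"tz":0,"spin":0},
    {"tx":-0.024,"ty":0,"tz":0,"spin":0},
    {"tx":-0.026,"ty":0,"tz":0,"spin":0},
    {"tx":-0.028,"ty":0,"tz":0,"spin":0},
    {"tx":-0.0295,"ty":0,"tz":0,"spin":0},
    {"tx":-0.0295,"ty":0,"tz":0,"spin":0},
  ],
)

```text
t: 8.3
ee_pos: [641.1, 60.3, 28.3]
orientation: [2.263, 2.176, 0.004]
ft_force: [5.1, 0.2, 5.0]
width: 1.2
grasp_force: 2.6
```

>>> apply_moves(
  targets=[
    {"tx":0.01,"ty":0,"tz":0,"spin":0},
    {"tx":0.02,"ty":0,"tz":0.03,"spin":0},
    {"tx":0.0,"ty":0.0,"tz":0.07,"spin":0},
    {"tx":-0.03,"ty":0.0,"tz":0.11,"spin":0},
    {"tx":-0.06,"ty":-0.02,"tz":0.15,"spin":0},
    {"tx":-0.09,"ty":-0.04,"tz":0.19,"spin":0},
    {"tx":-0.09,"ty":-0.06,"tz":0.22,"spin":0},
    {"tx":-0.09,"ty":-0.06,"tz":0.22,"spin":0},
  ],
  gripper=-1,
)

```text
t: 9.1
ee_pos: [550.9, -1.7, 251.8]
orientation: [2.263, 2.173, 0.006]
ft_force: [0.3, 0.3, 1.1]
width: 60.9
grasp_force: 0.0
```

```bash
python3 - <<'E'
from h import *
w="wrist"; cal(w); im=ctrl.get_image(w)
import pickle;pickle.dump(cal(w),open("w3.pkl","wb")); save("w3",im,(150,0,410,160),3)
for r in ctrl.outline_of("paper_roll",w)[:2]:
    ys,xs=np.nonzero(r["pixels"]); P=toworld(w,np.c_[xs,ys],30)[:,:2].astype(np.float32)
    c,s,a=cv2.minAreaRect(P);print(round(r["score"],2),r["box"],np.round(c),np.round(s),round(a,1))
E
```

```text
0.91 [204.8, 95.3, 356.6, 151.4] [551.  63.] [ 61. 172.] 86.6
0.72 [222.1, 200.0, 277.8, 287.5] [502. -85.] [122.  40.] 66.4
```

View pics/w3.png

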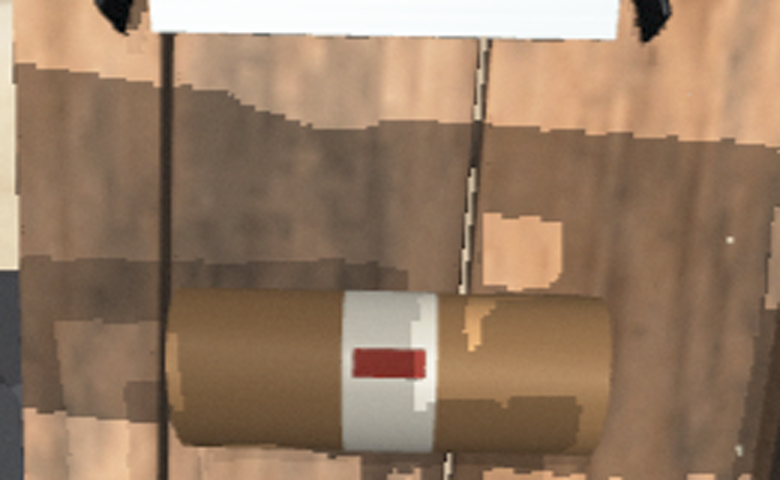

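The roll is now centred to within about 2 mm and parallel to the stand. Next I descend behind it with the fingers open, giving two contact points.

>>> apply_moves(
  targets=[
    {"tx":-0.002,"ty":0.008,"tz":-0.03,"spin":-1},
    {"tx":-0.002,"ty":0.008,"tz":-0.07,"spin":-1},
    {"tx":-0.002,"ty":0.008,"tz":-0.11,"spin":-1},
    {"tx":-0.002,"ty":0.008,"tz":-0.15,"spin":-1},
    {"tx":-0.002,"ty":0.008,"tz":-0.19,"spin":-1},
    {"tx":-0.002,"ty":0.008,"tz":-0.22,"spin":-1},
    {"tx":-0.002,"ty":0.008,"tz":-0.233,"spin":-1},
    {"tx":-0.002,"ty":0.008,"tz":-0.233,"spin":-1},
  ],
  gripper=-1,
)

```text
t: 10.0
ee_pos: [545.2, 8.7, 11.2]
orientation: [-2.279, -2.156, 0.007]
ft_force: [-0.1, -0.0, -0.1]
width: 88.0
grasp_force: 0.0
```

>>> apply_moves(
  targets=[
    {"tx":0,"ty":0.003,"tz":0,"spin":0},
    {"tx":0,"ty":0.006,"tz":0,"spin":0},
    {"tx":0,"ty":0.009,"tz":0,"spin":0},
    {"tx":0,"ty":0.012,"tz":0,"spin":0},
    {"tx":0,"ty":0.015,"tz":0,"spin":0},
    {"tx":0,"ty":0.018,"tz":0,"spin":0},
    {"tx":0,"ty":0.021,"tz":0,"spin":0},
    {"tx":0,"ty":0.024,"tz":0,"spin":0},
  ],
)

```text
t: 10.8
ee_pos: [547.5, 32.5, 14.2]
orientation: [-2.283, -2.158, 0.0]
ft_force: [0.4, 1.1, -0.2]
width: 87.8
grasp_force: 0.1
```

>>> apply_moves(
  targets=[
    {"tx":0.0,"ty":0.005,"tz":0,"spin":0},
    {"tx":0.0005,"ty":0.01,"tz":0,"spin":0},
    {"tx":0.001,"ty":0.015,"tz":0,"spin":0},
    {"tx":0.001,"ty":0.02,"tz":0,"spin":0},
    {"tx":0.001,"ty":0.025,"tz":0,"spin":0},
    {"tx":0.0015,"ty":0.03,"tz":0,"spin":0},
    {"tx":0.002,"ty":0.035,"tz":0,"spin":0},
    {"tx":0.002,"ty":0.04,"tz":0,"spin":0},
  ],
)

```text
t: 11.6
ee_pos: [549.6, 72.6, 14.2]
orientation: [2.283, 2.158, 0.0]
ft_force: [0.4, 0.1, 0.0]
width: 87.9
grasp_force: 0.1
```

>>> apply_moves(
  targets=[
    {"tx":0.0,"ty":0.005,"tz":0,"spin":0},
    {"tx":0.0005,"ty":0.01,"tz":0,"spin":0},
    {"tx":0.001,"ty":0.015,"tz":0,"spin":0},
    {"tx":0.001,"ty":0.02,"tz":0,"spin":0},
    {"tx":0.001,"ty":0.025,"tz":0,"spin":0},
    {"tx":0.0015,"ty":0.03,"tz":0,"spin":0},
    {"tx":0.002,"ty":0.034,"tz":0,"spin":0},
    {"tx":0.002,"ty":0.038,"tz":0,"spin":0},
  ],
)

```text
t: 12.4
ee_pos: [551.6, 110.6, 14.2]
orientation: [2.283, 2.158, 0.0]
ft_force: [-0.3, -0.2, 0.6]
width: 87.8
grasp_force: 0.0
```

```bash
python3 - <<'E'
from h import *
w="wrist"; cal(w); im=ctrl.get_image(w); save("w4",im)
o=ctrl.get_obs();print(o["ee_pos"],o["ft_force"])
ctrl.get_image("top")
for c in(w,"top"):
  for r in ctrl.outline_of("paper_roll",c)[:2]:
    ys,xs=np.nonzero(r["pixels"]); P=toworld(c,np.c_[xs,ys],30)[:,:2].astype(np.float32)
    q,s,a=cv2.minAreaRect(P);print(c,round(r["score"],2),r["box"],np.round(q),np.round(s),round(a,1))
E
```

```text
[551.62473948 110.99166643  14.19188529] [-0.23606215 -0.02694886 -0.02764678]
wrist 0.56 [74.9, 113.2, 507.3, 247.4] [557. 151.] [ 63. 200.] 86.5
top 0.52 [199.4, 197.9, 209.0, 212.5] [623. 167.] [20. 25.] 89.5
```

View pics/w4.png

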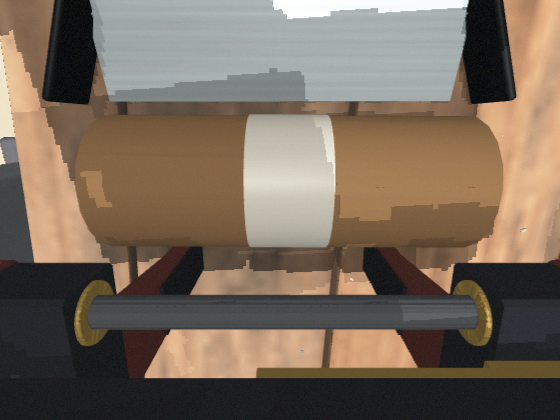

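The roll ends are at columns 78 and 502 (centre 290), while the ramp edge and flares centre at about 280. So the roll sits about 3.5 mm too far toward +x. I nudge its end once more before the mouth.

>>> apply_moves(
  targets=[
    {"tx":0.0,"ty":-0.006,"tz":0.02,"spin":0},
    {"tx":0.0,"ty":-0.006,"tz":0.06,"spin":0},
    {"tx":0.0,"ty":-0.006,"tz":0.1,"spin":0},
    {"tx":0.03,"ty":0.01,"tz":0.12,"spin":0},
    {"tx":0.07,"ty":0.03,"tz":0.12,"spin":0},
    {"tx":0.11,"ty":0.036,"tz":0.12,"spin":0},
    {"tx":0.118,"ty":0.036,"tz":0.12,"spin":0},
    {"tx":0.118,"ty":0.036,"tz":0.11,"spin":0},
  ],
  gripper=1,
)

```text
t: 13.4
ee_pos: [671.0, 146.1, 124.6]
orientation: [2.282, 2.157, 0.003]
ft_force: [0.6, 0.3, 0.2]
width: 27.3
grasp_force: 0.0
```

>>> apply_moves(
  targets=[
    {"tx":0,"ty":0,"tz":-0.03,"spin":0},
    {"tx":0,"ty":0,"tz":-0.06,"spin":0},
    {"tx":0,"ty":0,"tz":-0.08,"spin":0},
    {"tx":0,"ty":0,"tz":-0.097,"spin":0},
    {"tx":-0.005,"ty":0,"tz":-0.097,"spin":0},
    {"tx":-0.01,"ty":0,"tz":-0.097,"spin":0},
    {"tx":-0.014,"ty":0,"tz":-0.097,"spin":0},
    {"tx":-0.017,"ty":0,"tz":-0.097,"spin":0},
  ],
)

```text
t: 14.2
ee_pos: [652.7, 146.4, 28.5]
orientation: [2.282, 2.158, 0.002]
ft_force: [0.6, 0.4, 1.0]
width: 0.4
grasp_force: 0.0
```

>>> apply_moves(
  targets=[
    {"tx":-0.0015,"ty":0,"tz":0,"spin":0},
    {"tx":-0.003,"ty":0,"tz":0,"spin":0},
    {"tx":-0.0045,"ty":0,"tz":0,"spin":0},
    {"tx":-0.006,"ty":0,"tz":0,"spin":0},
    {"tx":-0.007,"ty":0,"tz":0,"spin":0},
    {"tx":-0.0075,"ty":0,"tz":0,"spin":0},
    {"tx":-0.0075,"ty":0,"tz":0,"spin":0},
    {"tx":-0.0075,"ty":0,"tz":0,"spin":0},
  ],
)

```text
t: 15.0
ee_pos: [645.5, 146.2, 27.3]
orientation: [2.283, 2.158, 0.001]
ft_force: [2.6, -0.0, 0.0]
width: 0.2
grasp_force: 1.3
```

>>> apply_moves(
  targets=[
    {"tx":-0.001,"ty":0,"tz":0,"spin":0},
    {"tx":-0.002,"ty":0,"tz":0,"spin":0},
    {"tx":-0.002,"ty":0,"tz":0,"spin":0},
    {"tx":0.008,"ty":0,"tz":0,"spin":0},
    {"tx":0.02,"ty":0,"tz":0.02,"spin":0},
    {"tx":0.02,"ty":0,"tz":0.06,"spin":0},
    {"tx":0.01,"ty":-0.015,"tz":0.09,"spin":0},
    {"tx":-0.02,"ty":-0.035,"tz":0.1,"spin":0},
  ],
)

```text
t: 15.8
ee_pos: [628.7, 111.8, 130.6]
orientation: [2.28, 2.156, 0.009]
ft_force: [1.4, -0.7, 0.4]
width: 0.7
grasp_force: 0.0
```

>>> apply_moves(
  targets=[
    {"tx":-0.04,"ty":-0.008,"tz":0,"spin":0},
    {"tx":-0.073,"ty":-0.008,"tz":0,"spin":0},
    {"tx":-0.073,"ty":-0.008,"tz":-0.02,"spin":0},
    {"tx":-0.073,"ty":-0.008,"tz":-0.05,"spin":0},
    {"tx":-0.073,"ty":-0.008,"tz":-0.08,"spin":0},
    {"tx":-0.073,"ty":-0.008,"tz":-0.11,"spin":0},
    {"tx":-0.073,"ty":-0.008,"tz":-0.113,"spin":0},
    {"tx":-0.073,"ty":-0.008,"tz":-0.113,"spin":0},
  ],
  gripper=-1,
)

```text
t: 16.6
ee_pos: [551.5, 103.1, 13.6]
orientation: [-2.282, -2.157, 0.003]
ft_force: [-0.1, -0.6, -0.3]
width: 60.9
grasp_force: 0.0
```

```bash
python3 - <<'E'
from h import *
w="wrist"; cal(w); im=ctrl.get_image(w); save("w5",im)
o=ctrl.get_obs();print(o["ee_pos"],o["ft_force"],o["width"])
for n in("paper_roll","stand"):
  for r in ctrl.outline_of(n,w)[:2]:
    ys,xs=np.nonzero(r["pixels"]); P=toworld(w,np.c_[xs,ys],30)[:,:2].astype(np.float32)
    q,s,a=cv2.minAreaRect(P);print(n,round(r["score"],2),r["box"],np.round(q),np.round(s),round(a,1))
E
```

```text
[552.3957924  103.25836594  14.65785727] [ 0.16080916 -0.38016921  0.54365272] 64.87707135427088
paper_roll 0.67 [58.8, 81.4, 502.0, 219.5] [553. 157.] [ 62. 200.] 86.4
stand 0.89 [37.4, 0.6, 520.1, 88.0] [555. 203.] [ 33. 206.] 86.8
```

View pics/w5.png

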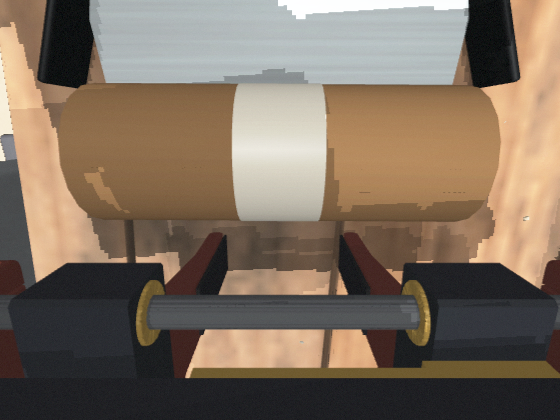

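The roll is now centred: its middle is at column 279.5 and the flare tips' middle at 279. I push it up the ramp.

>>> apply_moves(
  targets=[
    {"tx":0.0,"ty":0.003,"tz":0,"spin":0},
    {"tx":0.0,"ty":0.007,"tz":0,"spin":0},
    {"tx":0.0005,"ty":0.011,"tz":0,"spin":0},
    {"tx":0.001,"ty":0.015,"tz":0,"spin":0},
    {"tx":0.001,"ty":0.02,"tz":0,"spin":0},
    {"tx":0.0015,"ty":0.025,"tz":0,"spin":0},
    {"tx":0.0015,"ty":0.03,"tz":0,"spin":0},
    {"tx":0.002,"ty":0.035,"tz":0,"spin":0},
  ],
)

```text
t: 17.55
ee_pos: [553.9, 138.7, 14.1]
orientation: [-2.283, -2.158, 0.0]
ft_force: [0.3, -0.6, 0.2]
width: 88.1
grasp_force: 0.1
```

>>> apply_moves(
  targets=[
    {"tx":0.0,"ty":0.005,"tz":0,"spin":0},
    {"tx":0.0005,"ty":0.01,"tz":0.001,"spin":0},
    {"tx":0.001,"ty":0.015,"tz":0.002,"spin":0},
    {"tx":0.001,"ty":0.02,"tz":0.003,"spin":0},
    {"tx":0.001,"ty":0.025,"tz":0.004,"spin":0},
    {"tx":0.0015,"ty":0.03,"tz":0.006,"spin":0},
    {"tx":0.002,"ty":0.035,"tz":0.007,"spin":0},
    {"tx":0.002,"ty":0.04,"tz":0.008,"spin":0},
  ],
)

```text
t: 18.35
ee_pos: [556.0, 176.5, 22.8]
orientation: [2.282, 2.158, -0.003]
ft_force: [-0.9, -13.1, 8.5]
width: 87.4
grasp_force: 6.6
```

>>> apply_moves(
  targets=[
    {"tx":0.0,"ty":0.003,"tz":0.002,"spin":0},
    {"tx":0.0005,"ty":0.007,"tz":0.005,"spin":0},
    {"tx":0.0005,"ty":0.011,"tz":0.007,"spin":0},
    {"tx":0.001,"ty":0.015,"tz":0.009,"spin":0},
    {"tx":0.001,"ty":0.019,"tz":0.011,"spin":0},
    {"tx":0.001,"ty":0.022,"tz":0.012,"spin":0},
    {"tx":0.001,"ty":0.025,"tz":0.013,"spin":0},
    {"tx":0.001,"ty":0.027,"tz":0.014,"spin":0},
  ],
)

```text
t: 19.15
ee_pos: [557.1, 204.4, 36.6]
orientation: [2.283, 2.157, -0.001]
ft_force: [-0.4, -2.0, 1.6]
width: 87.8
grasp_force: 1.0
```

```bash
python3 - <<'E'
from h import *
w="wrist"; cal(w); im=ctrl.get_image(w); save("w6",im)
o=ctrl.get_obs();print(o["ee_pos"],o["ft_force"],o["width"])
for n in("paper_roll","stand"):
  for r in ctrl.outline_of(n,w)[:2]:
    ys,xs=np.nonzero(r["pixels"]); P=toworld(w,np.c_[xs,ys],43)[:,:2].astype(np.float32)
    q,s,a=cv2.minAreaRect(P);print(n,round(r["score"],2),r["box"],np.round(q),np.round(s),round(a,1))
E
```

```text
[557.21298076 205.23202152  36.57351422] [ 0.65527228  0.2080346  -0.17904332] 87.83882403781305
paper_roll 0.65 [73.4, 114.4, 484.3, 244.7] [558. 244.] [ 65. 204.] 86.8
paper_roll 0.54 [28.9, 1.3, 524.8, 271.7] [557. 260.] [128. 213.] 86.8
stand 0.96 [28.9, 1.7, 524.6, 273.3] [558. 260.] [128. 213.] 86.8
```

View pics/w6.png

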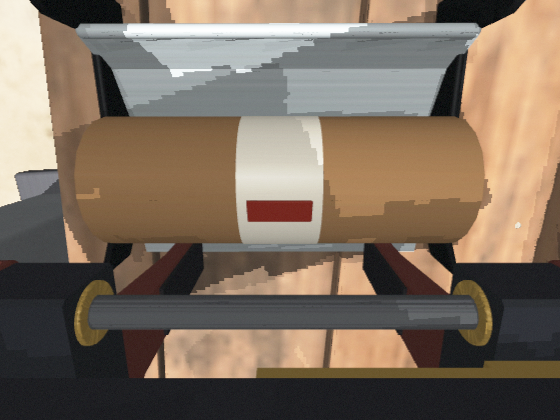

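The roll is centred between the cheeks, with its middle at column 279 and row 180, just short of the crest. I keep pushing gently.

>>> apply_moves(
  targets=[
    {"tx":0.0,"ty":0.002,"tz":0.001,"spin":0},
    {"tx":0.0,"ty":0.004,"tz":0.001,"spin":0},
    {"tx":0.0,"ty":0.006,"tz":0.001,"spin":0},
    {"tx":0.0005,"ty":0.008,"tz":0.001,"spin":0},
    {"tx":0.0005,"ty":0.01,"tz":0.001,"spin":0},
    {"tx":0.0005,"ty":0.012,"tz":0.001,"spin":0},
    {"tx":0.001,"ty":0.014,"tz":0.001,"spin":0},
    {"tx":0.001,"ty":0.015,"tz":0.001,"spin":0},
  ],
)

```text
t: 20.1
ee_pos: [558.1, 220.4, 37.2]
orientation: [2.283, 2.158, 0.0]
ft_force: [-0.4, -0.6, 1.3]
width: 88.0
grasp_force: 0.0
```

>>> apply_moves(
  targets=[
    {"tx":0,"ty":0.0,"tz":0,"spin":0},
    {"tx":0,"ty":0,"tz":0,"spin":0},
    {"tx":0,"ty":-0.01,"tz":0,"spin":0},
    {"tx":0,"ty":-0.02,"tz":0,"spin":0},
    {"tx":0,"ty":-0.03,"tz":0.02,"spin":0},
    {"tx":0,"ty":-0.03,"tz":0.06,"spin":0},
    {"tx":0,"ty":-0.03,"tz":0.1,"spin":0},
    {"tx":0,"ty":-0.03,"tz":0.14,"spin":0},
  ],
)

```text
t: 20.9
ee_pos: [557.6, 188.9, 178.4]
orientation: [-2.284, -2.157, 0.001]
ft_force: [0.3, -0.9, -0.1]
width: 87.5
grasp_force: 0.0
```

```bash
python3 - <<'E'
from h import *
w="wrist"; cal(w); im=ctrl.get_image(w); save("w7",im)
o=ctrl.get_obs();print(o["t"],o["ee_pos"],o["ft_force"],o["width"])
for n,z in dict(paper_roll=39,seat=39,bar_mid=112).items():
    for r in ctrl.pinpoint(n,w)[:2]: print(n,np.round(r["uv"]),round(r["score"],2),np.round(ray(w,r["uv"],z)))
for r in ctrl.outline_of("paper_roll",w)[:1]:
    ys,xs=np.nonzero(r["pixels"]); P=toworld(w,np.c_[xs,ys],50)[:,:2].astype(np.float32)
    q,s,a=cv2.minAreaRect(P);print(round(r["score"],2),r["box"],np.round(q),np.round(s),round(a,1))
E
```

```text
20.95 [561.28433682 190.13343655 185.21478838] [3.07087311 0.44071725 4.20243241] 87.7728319396345
paper_roll [281. 108.] 0.72 [560. 269.  39.]
0.73 [179.8, 69.4, 378.6, 143.0] [559. 269.] [ 58. 170.] 86.7
```

View pics/w7.png

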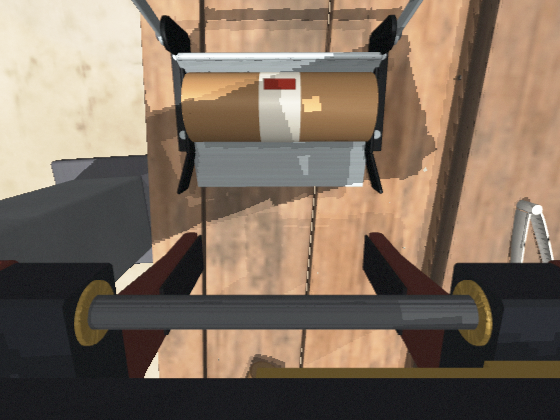

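The roll lies in the V: its centre measures (560,269), the same as the expected seat. Next I go round behind the tear bar with the fingers shut.

>>> apply_moves(
  targets=[
    {"tx":0,"ty":0.0,"tz":0.04,"spin":0},
    {"tx":0,"ty":0.03,"tz":0.07,"spin":0},
    {"tx":0,"ty":0.07,"tz":0.07,"spin":0},
    {"tx":0.002,"ty":0.11,"tz":0.07,"spin":0},
    {"tx":0.004,"ty":0.15,"tz":0.07,"spin":0},
    {"tx":0.006,"ty":0.19,"tz":0.07,"spin":0},
    {"tx":0.006,"ty":0.2,"tz":0.07,"spin":0},
    {"tx":0.006,"ty":0.2,"tz":0.04,"spin":0},
  ],
  gripper=1,
)

```text
t: 21.95
ee_pos: [565.3, 392.7, 218.5]
orientation: [2.28, 2.16, 0.007]
ft_force: [0.2, -0.1, -0.4]
width: 27.5
grasp_force: 0.0
```

>>> apply_moves(
  targets=[
    {"tx":0,"ty":0.0,"tz":-0.03,"spin":0},
    {"tx":0,"ty":0.0,"tz":-0.06,"spin":0},
    {"tx":0,"ty":0.0,"tz":-0.09,"spin":0},
    {"tx":0,"ty":0,"tz":-0.11,"spin":0},
    {"tx":0,"ty":0,"tz":-0.113,"spin":0},
    {"tx":0,"ty":0,"tz":-0.113,"spin":0},
    {"tx":0,"ty":0,"tz":-0.113,"spin":0},
    {"tx":0,"ty":0,"tz":-0.113,"spin":0},
  ],
)

```text
t: 22.75
ee_pos: [564.8, 390.5, 105.6]
orientation: [2.283, 2.158, 0.003]
ft_force: [-0.2, -0.4, -0.1]
width: 0.6
grasp_force: 0.0
```

>>> apply_moves(
  targets=[
    {"tx":0,"ty":-0.012,"tz":-0.002,"spin":0},
    {"tx":0,"ty":-0.024,"tz":-0.004,"spin":0},
    {"tx":0,"ty":-0.034,"tz":-0.006,"spin":0},
    {"tx":0,"ty":-0.04,"tz":-0.006,"spin":0},
    {"tx":0,"ty":-0.046,"tz":-0.006,"spin":0},
    {"tx":0,"ty":-0.052,"tz":-0.006,"spin":0},
    {"tx":0,"ty":-0.058,"tz":-0.006,"spin":0},
    {"tx":0,"ty":-0.064,"tz":-0.006,"spin":0},
  ],
)

```text
t: 23.55
ee_pos: [564.0, 325.8, 98.1]
orientation: [2.283, 2.158, 0.0]
ft_force: [-0.5, -0.3, 0.3]
width: 0.3
grasp_force: 0.2
```

>>> apply_moves(
  targets=[
    {"tx":0,"ty":-0.005,"tz":0,"spin":0},
    {"tx":0,"ty":-0.01,"tz":0,"spin":0},
    {"tx":0,"ty":-0.015,"tz":-0.001,"spin":0},
    {"tx":0,"ty":-0.019,"tz":-0.002,"spin":0},
    {"tx":0,"ty":-0.023,"tz":-0.003,"spin":0},
    {"tx":0,"ty":-0.027,"tz":-0.004,"spin":0},
    {"tx":0,"ty":-0.031,"tz":-0.005,"spin":0},
    {"tx":0,"ty":-0.035,"tz":-0.006,"spin":0},
  ],
)

```text
t: 24.35
ee_pos: [564.0, 290.9, 92.1]
orientation: [2.283, 2.158, 0.0]
ft_force: [0.3, -0.6, 0.1]
width: 0.1
grasp_force: 0.0
```

```bash
python3 - <<'E'
from h import *
im=ctrl.get_image("scene"); save("s2",im,(140,80,340,230),4)
for n,z in dict(bar_mid=80,paper_roll=39).items():
    for r in ctrl.pinpoint(n,"scene")[:2]: print(n,np.round(r["uv"]),round(r["score"],2),np.round(ray("scene",r["uv"],z)))
for th in (1.84,1.57,1.0,.5,.21):
    x=56-53*np.cos(th);print(th,np.round(proj("scene",(560+.053*x,269+x,60+53*np.sin(th)))))
o=ctrl.get_obs();print(o["t"],o["ee_pos"],o["ft_force"])
E
```

```text
bar_mid [195. 157.] 0.96 [546. 261.  80.]
paper_roll [250. 278.] 0.95 [ 490. -102.   39.]
paper_roll [200. 164.] 0.59 [561. 272.  39.]
1.84 [186. 128.]
1.57 [188. 131.]
1.0 [193. 140.]
0.5 [196. 150.]
0.21 [198. 155.]
24.5 [563.99504158 290.91846331  92.08792016] [ 0.54089672 -0.7511409   0.40998113]
```

View pics/s2.png

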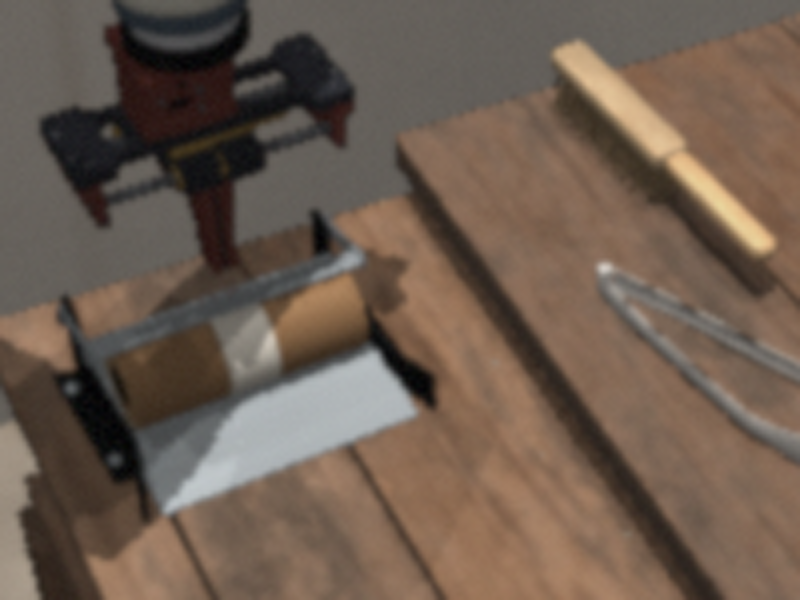

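The bar's blade lies across the roll: in the scene picture it is at (195,157), against (198,155) expected at 0.21 rad. The finger is clear of it. I lift away and hand in.

>>> apply_moves(
  targets=[
    {"tx":0,"ty":0.01,"tz":0.03,"spin":0},
    {"tx":0,"ty":0.01,"tz":0.06,"spin":0},
    {"tx":0,"ty":0.01,"tz":0.1,"spin":0},
    {"tx":0,"ty":0.01,"tz":0.14,"spin":0},
    {"tx":0,"ty":0.01,"tz":0.17,"spin":0},
    {"tx":0,"ty":0.01,"tz":0.18,"spin":0},
    {"tx":0,"ty":0.01,"tz":0.18,"spin":0},
    {"tx":0,"ty":0.01,"tz":0.18,"spin":0},
  ],
)

```text
t: 25.3
ee_pos: [563.2, 300.8, 270.5]
orientation: [-2.283, -2.158, 0.003]
ft_force: [-0.3, -0.1, 0.1]
width: -0.0
grasp_force: 0.0
```

```bash
python3 - <<'E'
from h import *
ctrl.get_image("scene")
for n,z in dict(bar_mid=71,paper_roll=39,card=0,bell=0,tongs=55).items():
    for r in ctrl.pinpoint(n,"scene")[:2]: print(n,np.round(r["uv"]),round(r["score"],2),np.round(ray("scene",r["uv"],z)))
print(ctrl.close_job())
E
```

```text
bar_mid [199. 150.] 0.57 [570. 288.  71.]
paper_roll [252. 276.] 0.85 [ 495. -101.   39.]
paper_roll [202. 164.] 0.79 [565. 269.  39.]
card [277. 355.] 0.78 [ 453. -267.    0.]
bell [280. 355.] 0.69 [ 457. -271.    0.]
bell [332. 326.] 0.65 [ 584. -273.    0.]
tongs [319. 173.] 0.96 [792.  67.  55.]
the job is handed in; nothing more can be done
None
```

The larger roll is seated in the V of the trough with the tear bar tipped down and resting on it; the card, bell and tongs are where they were, and the job was handed in at about 25.7 s.

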